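Open a grain probe trap and stand its catch vial on the inspection stage

TASK

Open the grain probe trap on its sloping stand: pull the cover straight off along the slope against its spring catch and stand it, open end down, in the empty sieve pan, then pull out the vial that was under it, held by a catch too, and stand it upright on the round table of the inspection stage, whose height you have to feel for. Set both down gently without pressing hard on the stage or pan, near the middle, let go of them, and leave everything else where it is.

Things in the scene. Friction and masses are not known exactly. Their poses are not given: they have to be found in the camera images.
- trap_mouth (a point): The probe trap: a metal tube (47 mm outside) fixed in a grey stand (base 170 x 100 mm), sloping 35 degrees from vertical. Origin: centre of the tube's open upper end, 135 mm above the bench. The frame is level (z up); the tube's axis points outward along (-0.574, 0, 0.819) of it and passes through the cover and vial. A 64 mm collar sits 50 mm below the end.
- cover_mid (a point): Loose: the trap's cover, a grey round cap, 58 mm across, 108 mm long, bore 49 mm, one end closed; ribbed for gripping 11 to 41 mm below the closed end. Origin at its centre, half-way along; z runs along its axis to the closed end. At the start it is pushed over the top 50 mm of the tube, down to the collar, closed end up.
- vial_mid (a point): Loose: the catch vial, round, amber with a white stopper, 36 mm across, 95 mm long, flat ends. Origin at its centre, half-way along; z runs along its axis to the stopper. At the start it sits 50 mm deep in the sloping tube with 45 mm standing out, hidden under the cover.
- cover: The cover itself (see cover_mid), 0.08 to 0.17 kg; origin at the centre of its open end, same axes. Two spring balls in a groove hold it on the tube: about 8 to 18 N along the axis snaps it free within the first 5 mm, then it rubs (5 to 10 N) up to 16 mm and slides lightly. It leaves the tube after 50 mm and clears the vial's top after 95 mm of travel along the axis.
- vial: The vial itself (see vial_mid), 0.07 to 0.14 kg; origin at the centre of its bottom, same axes. Two spring balls in a groove hold it: about 8 to 18 N along the axis snaps it free within the first 5 mm, then it rubs (5 to 10 N) up to 28 mm; it leaves the tube after 50 mm of travel.
- pan_floor (a point): The empty steel sieve pan: fixed, round, 160 mm across with a 30 mm high rim and open top. The origin is the centre of its flat floor, 4 mm above the bench; z up. It stands to the left or right of the trap.
- stage_centre (a point): The inspection stage: fixed, white base 150 x 150 x 40 mm, with a level round steel table 120 mm across on a column, over the base's centre. The table's height is set differently each time and is not measured: its top lies 0 to 40 mm above this origin, which is on the column's axis 64 mm above the bench; z up. It stands on the other side of the trap.
- pan: The sieve pan itself; origin under its centre on the bench.
- stage: The inspection stage itself with its table, which stays at its height under gentle loads; origin under its centre on the bench.
- dish_a: Bystander: flat closed dish, 90 mm across, 15 mm tall, origin under its centre; to be left where it is.
- dish_b: Bystander: second flat closed dish, 90 mm across, 15 mm tall, origin under its centre; to be left where it is.
Mind the look-alikes: they are no part of the job. Leave any green look-alike of the stage alone.

How it is judged:
By the outcome, as a careful person would: the job done as asked, in the order asked, and still so for the second after the job is handed in, with the robot touching nothing.
It also fails if it takes over 61 s, if anything falls off the work surface, if the arm or the gripper's body presses on something with over 40 N, if the wrist force passes 120 N, or if a joint passes its speed limit or range.

ROBOT

A 6-joint arm with a two-finger parallel gripper is mounted at the origin on the work surface. World frame = base frame: x ahead of the robot, y to its left, z up, the work surface at z = 0. Lengths are in mm, angles in degrees, forces in N, time in s.
With the tool pointing down it reaches from about 325 to 850 mm from the base axis. Payload 4.4 kg.
Tool frame: the origin (TCP) lies at the very end of the fingers, on their centre line; the grasp point (between the pads) lies 19 mm behind it; z points along the fingers, x is the direction in which the jaws open and shut, and the axes are right-handed (so a half turn about z gives the same grasp; the last joint's range is limited). The gripper opens to 94 mm and grips with 3 to 60 N. Pads are 16 mm wide; open, the fingers measure 119 mm over their backs; the gripper's body (75 mm by 177 mm) begins 78 mm behind the grasp point.
Start: joints at [-75.315, 11.837, 88.321, -0, 79.842, -8.623], TCP at [227.5, -528.082, 205.447] pointing down, gripper open.
Joint ranges: [-156.59, 156.59], [-49.26, 127.26], [12.9, 141.05], [-63.56, 243.56], [4.71, 150.69], [-161.64, 161.64]. Speed limits (degrees/s): [159.86, 159.86, 180, 180, 180, 180].

INTERFACE

Orientations are given as a 3x3 rotation matrix whose columns are the frame's x, y, z axes.
In Python, from rig import read_state, eyes, ticket gives the robot as it stands.
- The arm moves only by the shell command python3 -m jog 'ROWS' [OPENING] [FORCE]. ROWS is JSON, a list of rows, each an object of numbers: "dx", "dy", "dz": the shift along the tool's x, y, z in m; "ax", "ay", "az": the turn, a rotation vector about the tool's x, y, z in degrees. In form: [{"dx": .., "dy": .., "dz": .., "ax": .., "ay": .., "az": ..}, ...]. A call has exactly 10 rows; each row is the pose to reach, as a shift and turn from the pose measured when the call began, along the tool's axes at that moment; what a row does not reach only later rows make up. A row lasts 1/12 s, in which the tool goes at most 41.7 mm and 7.16 degrees, less where a joint would pass 70% of its speed; a pose out of reach is approached as far as the arm can. A call with a gripper value outside its range is refused whole. OPENING is the opening, from -1 (shut) to 1 (fully open), set as the call begins (- or left out, the last holds). The fingers move at their own pace and stop on an object; FORCE is the grip in N (left out, the last holds). Time passes only in rows, so rows that repeat a pose let the fingers close, or fill a call up. It gives the time, the measured TCP pose, the force and the opening at its end, in the units of the state.
- read_state(): the state, without advancing time (a new reading comes with each control period).
- eyes.get_image(name): name is "side" or "top" or "wrist"; returns a dict with "image" (384x512x3 uint8, red, green, blue), "range_z" (384x512 float32, mm along the optical axis (not along the pixel's ray), 0 where there is no reading), "camera_matrix" (3x3 intrinsics, pixels), "R" (3x3) and "t" (3): a world point X has camera coordinates R X + t; the wrist camera has in their place "mount" (4x4, takes a point from camera to tool coordinates, whose origin is the TCP and whose axes are the tool frame's). Camera axes: x right, y down, z forward; pixel columns grow to the right and rows downward; lengths in mm; the calibration is good to about 2 mm. A picture is of the moment at which its call begins: read the wrist's pose just before it.
- ticket.finish_job(): hands the job in, once; it reports no verdict.
The state is a dict: "time_s": time; "joint_pos": joint angles; "qd": joint speeds; "joint_torque": joint torques, N m; "tool_pos": TCP position; "tool_rot": TCP orientation; "contact_force": force on the tool from outside, world axes, zero at the start; "ft_torque": the same for the moment, N m; "width": finger opening in mm.
Only numpy, scipy, OpenCV 4.12 (cv2) and the standard library are available. Lean on these libraries where they do the work, as an engineer would, in place of code of your own. Each camera call takes 0.05 s, during which the arm holds its last target.

## Working session

There is one attempt and no reset: what is moved stays moved. The work goes in short steps, Python scripts to look and compute and a shell command to move; the robot and the scene stay as the last step left them, time stands still between calls to the robot, and variables do not carry over. Pictures are saved under pics/ and viewed, and the job is handed in when it is done.

```bash
ls; mkdir -p pics; cat > h.py <<'E'
import numpy as np, cv2
from rig import read_state, eyes, ticket
def grab(n,fn=None):
    s=read_state(); d=eyes.get_image(n)
    if n=='wrist':
        M=np.array(d['mount']); Rt=np.array(s['tool_rot']); p=np.array(s['tool_pos'])
        d['Rcw']=Rt@M[:3,:3]; d['c']=Rt@M[:3,3]+p
    else:
        R=np.array(d['R']); d['Rcw']=R.T; d['c']=-R.T@np.array(d['t'])
    if fn: cv2.imwrite('pics/'+fn,cv2.cvtColor(d['image'],cv2.COLOR_RGB2BGR))
    K=np.array(d['camera_matrix']); v,u=np.mgrid[:384,:512]
    z=d['range_z']; pc=np.stack([(u-K[0,2])/K[0,0]*z,(v-K[1,2])/K[1,1]*z,z],-1)
    d['P']=pc@d['Rcw'].T+d['c']; d['ok']=z>0
    return d
def st():
    s=read_state()
    for k in ('time_s','tool_pos','tool_rot','joint_pos','contact_force','width'): print(k,np.round(s[k],3).tolist())
E
python3 - <<'E'
from h import *
st()
a=grab('top','top0.png');b=grab('side','side0.png');w=grab('wrist','w0.png')
for d in(a,b,w): print(d['c'],d['Rcw'][:,2],d['camera_matrix'])
np.savez('p0.npz',top=a['P'],side=b['P'],tok=a['ok'],sok=b['ok'],timg=a['image'],simg=b['image'])
E
```

```text
pics
time_s 0.0
tool_pos [227.305, -527.312, 204.332]
tool_rot [[0.396, -0.918, -0.001], [-0.918, -0.396, 0.002], [-0.002, -0.0, -1.0]]
joint_pos [-75.315, 11.882, 88.402, -0.0, 79.841, -8.623]
contact_force [-0.643, -0.525, 0.978]
width 94.114
[ 102.95345939 -134.26134553 1581.75052486] [ 0.22533011  0.00754584 -0.97425325] [[451.20730056   0.         261.76493302]
 [  0.         451.20730056 184.72263352]
 [  0.           0.           1.        ]]
[-277.36358677  667.67439478  838.42583944] [ 0.54430469 -0.62700734 -0.55730979] [[407.57026645   0.         256.27091517]
 [  0.         407.57026645 197.87538575]
 [  0.           0.           1.        ]]
[ 289.8650905  -499.99617039  384.09131326] [-0.2223767  -0.09278424 -0.97053577] [[295.12896435   0.         256.38843164]
 [  0.         295.12896435 191.02598537]
 [  0.           0.           1.        ]]
```

View pics/top0.png

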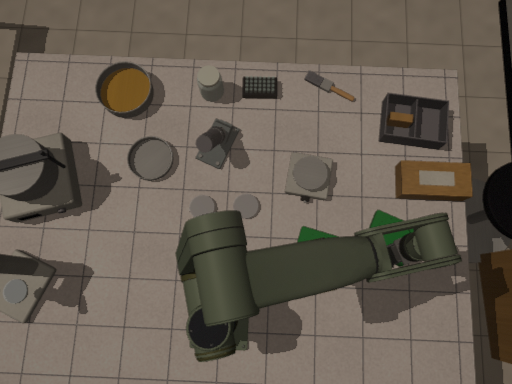

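View pics/side0.png

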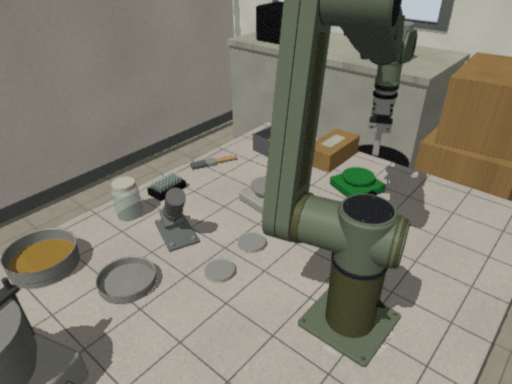

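View pics/w0.png

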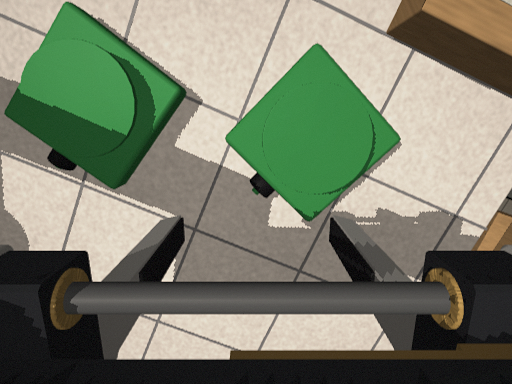

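The top view shows the empty pan at (152,160), the trap at (215,145), the white stage at (310,175), the dishes at (203,208) and (247,207), and green look-alikes at about (320,240) and (390,228). The grain-filled pan at (125,90) is a look-alike. Next I'll measure these.

```bash
python3 - <<'E'
from h import *
z=np.load('p0.npz')
im=cv2.cvtColor(z['timg'],cv2.COLOR_RGB2BGR)
c=cv2.resize(im[110:240,110:350],None,fx=3.3,fy=3.3,interpolation=cv2.INTER_CUBIC); cv2.imwrite('pics/topc.png',c)
c=cv2.resize(cv2.cvtColor(z['simg'],cv2.COLOR_RGB2BGR)[160:310,90:290],None,fx=3.9,fy=3.9,interpolation=cv2.INTER_CUBIC); cv2.imwrite('pics/sidec.png',c)
P=z['top'];
for n,(u,v) in dict(pan=(152,160),stage=(310,175),cap=(207,138),base=(222,158),d1=(203,208),d2=(247,207),grain=(125,90),jar=(208,80)).items(): print(n,P[v,u].round(1))
# per object: points
def reg(u0,u1,v0,v1,zlo,zhi):
    q=P[v0:v1,u0:u1].reshape(-1,3); ok=z['tok'][v0:v1,u0:u1].ravel()
    q=q[ok&(q[:,2]>zlo)&(q[:,2]<zhi)]; return q
def circ(n,q):
    (x,y),r=cv2.minEnclosingCircle(q[:,:2].astype(np.float32)); print(n,len(q),x,y,r,np.median(q[:,2]))
circ('panrim',reg(125,178,132,188,20,45)); 
q=reg(284,336,148,205,60,115);circ('table',q);print(np.percentile(q[:,2],[5,50,95]))
circ('dish1',reg(188,220,193,224,8,25));circ('dish2',reg(232,262,193,224,8,25))
for zz in range(0,260,20):
    q=reg(193,245,115,175,zz,zz+20); 
    if len(q): print(zz,len(q),q.min(0).round(),q.max(0).round(),q.mean(0).round())
E
```

```text
pan [543.3 280.6   3. ]
stage [ 493.8 -287.5   71.5]
cap [570.   59.4 197.7]
base [557.3  25.3  18.1]
d1 [372.1  80.8  17.2]
d2 [382.  -73.7  18.2]
grain [805.3 403.4  19. ]
jar [806.3  80.5 128.1]
panrim 225 547.7322387695312 285.48907470703125 82.48007202148438 26.95213793244534
table 913 504.3952941894531 -286.69866943359375 60.35246658325195 69.65773851063204
[64.20597713 69.65773851 75.1683578 ]
dish1 412 378.4173583984375 87.52659606933594 44.99781799316406 14.13795648318876
dish2 451 398.1808776855469 -64.78358459472656 53.96508026123047 14.225523146598789
0 1305 [497. -56.   0.] [731. 145.  20.] [600.  38.   7.]
20 57 [535.  -8.  20.] [699. 116.  40.] [638.  28.  32.]
40 58 [615.  -4.  40.] [689.  50.  60.] [651.  14.  51.]
60 101 [594.  -1.  60.] [685.  60.  79.] [659.  27.  68.]
80 15 [595.  16.  83.] [647.  29.  99.] [611.  21.  91.]
100 66 [584.  18. 100.] [647.  67. 119.] [624.  33. 109.]
120 55 [571.  26. 120.] [632.  66. 140.] [608.  38. 130.]
140 49 [541.  31. 140.] [619.  88. 160.] [595.  45. 150.]
160 149 [535.  37. 160.] [602.  98. 180.] [559.  66. 171.]
180 157 [545.  41. 180.] [593.  97. 199.] [567.  66. 187.]
200 4 [565.  52. 200.] [578.  66. 204.] [570.  59. 202.]
```

```bash
sleep 1
```

```text
(no output)
```

View pics/topc.png

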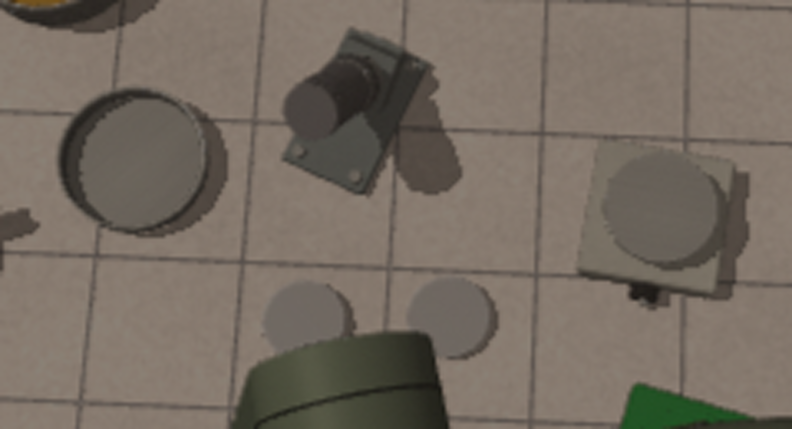

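View pics/sidec.png

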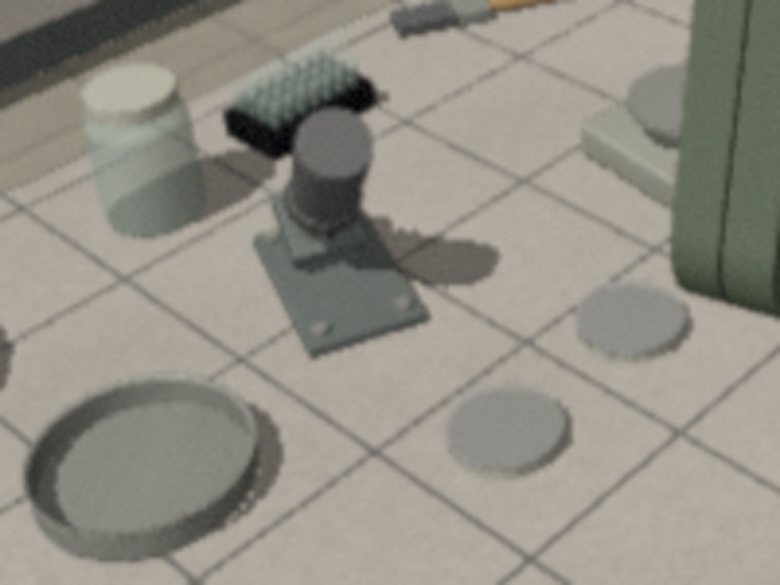

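```bash
cat >> h.py <<'E'
from scipy.spatial.transform import Rotation as Ro
def ray(d,u,v,z):
    K=np.array(d['camera_matrix']); r=d['Rcw']@np.array([(u-K[0,2])/K[0,0],(v-K[1,2])/K[1,1],1]); return d['c']+r*(z-d['c'][2])/r[2]
def delta(p,R):
    s=read_state(); R0=np.array(s['tool_rot']); p0=np.array(s['tool_pos'])
    d=R0.T@(np.array(p)-p0)/1000; r=Ro.from_matrix(R0.T@np.array(R)).as_rotvec(degrees=True)
    print('dxyz m',d.round(4),'rot',r.round(2),'|d|mm',(np.linalg.norm(d)*1000).round(1),'|r|',np.linalg.norm(r).round(1))
def tilt(yaw):  # tool frame along the trap axis, yaw = world angle of trap frame x
    c,s=np.cos(np.radians(yaw)),np.sin(np.radians(yaw)); h=np.array([c,s,0]); k=np.array([0,0,1.])
    zt=.5736*h-.8192*k; y=-.8192*h-.5736*k; return np.stack([np.cross(y,zt),y,zt],1)
def down(yaw):
    c,s=np.cos(np.radians(yaw)),np.sin(np.radians(yaw)); h=np.array([c,s,0]); zt=np.array([0,0,-1.]); y=-h
    return np.stack([np.cross(y,zt),y,zt],1)
E
python3 - <<'E'
from h import *
d=grab('top')
cs=[ray(d,u/3.3+110,v/3.3+110,9)[:2] for u,v in [(350,30),(432,65),(365,193),(283,157)]]
print(np.round(cs,1))
f=lambda a:np.degrees(np.arctan2(a[1],a[0]))
print(f(cs[0]-cs[3]),f(cs[1]-cs[2]),f(cs[0]-cs[1])-90,f(cs[3]-cs[2])-90)
z=np.load('p0.npz'); P=z['top']; m=z['tok'].copy(); 
sub=np.zeros_like(m);sub[115:175,193:245]=1; q=P[m&sub&(P[...,2]>165)]; print(len(q)); 
print('c',cv2.minEnclosingCircle(q[:,:2].astype(np.float32)))
yaw=-27; ax=-tilt(yaw)[:,2]; print(ax)
top=np.array([567,68,182.5]); p=top+ax*100
R=tilt(yaw);print(p); delta(p,R)
E
```

```text
[[708.6  57.5]
 [671.2 -36.6]
 [520.4  28.8]
 [557.5 121.4]]
-22.92401970165855 -23.453708244599987 -21.717531957024875 -21.79910274181124
291
c ((569.38623046875, 68.53186798095703), 35.653236389160156)
[-0.51108134  0.26040895  0.8192    ]
[515.89186577  94.04089507 264.42      ]
dxyz m [-0.4568 -0.511  -0.059 ] rot [32.72 15.43 48.67] |d|mm 687.9 |r| 60.6
```

```bash
python3 - <<'E'
from h import *
yaw=-22.5; ax=-tilt(yaw)[:,2]; R=tilt(yaw)
delta(np.array([567,67,182.5])+ax*110,R)
E
```

```text
dxyz m [-0.457  -0.5032 -0.0671] rot [33.11 14.06 44.32] |d|mm 683.1 |r| 57.1
```

```bash
python3 -m jog '[{"dx":-0.457,"dy":-0.503,"dz":-0.067,"ax":33.1,"ay":14.1,"az":44.3},{"dx":-0.457,"dy":-0.503,"dz":-0.067,"ax":33.1,"ay":14.1,"az":44.3},{"dx":-0.457,"dy":-0.503,"dz":-0.067,"ax":33.1,"ay":14.1,"az":44.3},{"dx":-0.457,"dy":-0.503,"dz":-0.067,"ax":33.1,"ay":14.1,"az":44.3},{"dx":-0.457,"dy":-0.503,"dz":-0.067,"ax":33.1,"ay":14.1,"az":44.3},{"dx":-0.457,"dy":-0.503,"dz":-0.067,"ax":33.1,"ay":14.1,"az":44.3},{"dx":-0.457,"dy":-0.503,"dz":-0.067,"ax":33.1,"ay":14.1,"az":44.3},{"dx":-0.457,"dy":-0.503,"dz":-0.067,"ax":33.1,"ay":14.1,"az":44.3},{"dx":-0.457,"dy":-0.503,"dz":-0.067,"ax":33.1,"ay":14.1,"az":44.3},{"dx":-0.457,"dy":-0.503,"dz":-0.067,"ax":33.1,"ay":14.1,"az":44.3}]' 1 20
python3 - <<'E'
from h import *
st()
yaw=-22.5; ax=-tilt(yaw)[:,2]; R=tilt(yaw)
delta(np.array([567,67,182.5])+ax*110,R)
E
```

```text
time_s: 1.03
tool_pos: [393.6, -158.0, 244.3]
tool_rot: [[-0.386, -0.755, 0.53], [-0.923, 0.316, -0.222], [0.0, -0.574, -0.819]]
contact_force: [1.0, -0.8, -0.1]
width: 94.0
time_s 1.033
tool_pos [393.65, -158.012, 244.289]
tool_rot [[-0.386, -0.755, 0.53], [-0.923, 0.316, -0.222], [0.0, -0.574, -0.819]]
joint_pos [-43.342, -38.702, 130.949, 14.225, 55.311, 64.638]
contact_force [1.019, -0.825, -0.078]
width 94.05
dxyz m [-0.2742 -0.0245 -0.0176] rot [-0.04 -0.14 -0.15] |d|mm 275.9 |r| 0.2
```

```bash
python3 -m jog '[{"dx":-0.274,"dy":-0.0245,"dz":-0.0176},{"dx":-0.274,"dy":-0.0245,"dz":-0.0176},{"dx":-0.274,"dy":-0.0245,"dz":-0.0176},{"dx":-0.274,"dy":-0.0245,"dz":-0.0176},{"dx":-0.274,"dy":-0.0245,"dz":-0.0176},{"dx":-0.274,"dy":-0.0245,"dz":-0.0176},{"dx":-0.274,"dy":-0.0245,"dz":-0.0176},{"dx":-0.274,"dy":-0.0245,"dz":-0.0176},{"dx":-0.274,"dy":-0.0245,"dz":-0.0176},{"dx":-0.274,"dy":-0.0245,"dz":-0.0176}]'
python3 - <<'E'
from h import *
st()
yaw=-22.5; ax=-tilt(yaw)[:,2]; R=tilt(yaw)
delta(np.array([567,67,182.5])+ax*110,R)
w=grab('wrist','w1.png'); np.savez('w1.npz',P=w['P'],ok=w['ok'],img=w['image'],c=w['c'],Rcw=w['Rcw'],K=w['camera_matrix'])
E
```

```text
time_s 1.033
tool_pos [393.65, -158.012, 244.289]
tool_rot [[-0.386, -0.755, 0.53], [-0.923, 0.316, -0.222], [0.0, -0.574, -0.819]]
joint_pos [-43.342, -38.702, 130.949, 14.225, 55.311, 64.638]
contact_force [1.019, -0.825, -0.078]
width 94.05
dxyz m [-0.2742 -0.0245 -0.0176] rot [-0.04 -0.14 -0.15] |d|mm 275.9 |r| 0.2invalid input at $[0]: expected keys dx, dy, dz, ax, ay, az
```

View pics/w1.png

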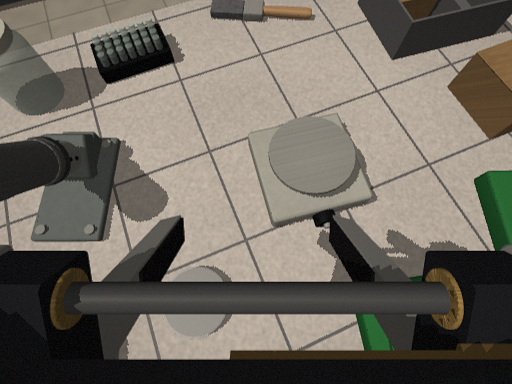

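The move was refused because every row needs all six keys. The view is still useful: it shows the stage table at (312,155), the trap base at (80,190), and a dish at (200,300).

```bash
python3 -m jog '[{"dx":-0.274,"dy":-0.0245,"dz":-0.0176,"ax":0,"ay":0,"az":0},{"dx":-0.274,"dy":-0.0245,"dz":-0.0176,"ax":0,"ay":0,"az":0},{"dx":-0.274,"dy":-0.0245,"dz":-0.0176,"ax":0,"ay":0,"az":0},{"dx":-0.274,"dy":-0.0245,"dz":-0.0176,"ax":0,"ay":0,"az":0},{"dx":-0.274,"dy":-0.0245,"dz":-0.0176,"ax":0,"ay":0,"az":0},{"dx":-0.274,"dy":-0.0245,"dz":-0.0176,"ax":0,"ay":0,"az":0},{"dx":-0.274,"dy":-0.0245,"dz":-0.0176,"ax":0,"ay":0,"az":0},{"dx":-0.274,"dy":-0.0245,"dz":-0.0176,"ax":0,"ay":0,"az":0},{"dx":-0.274,"dy":-0.0245,"dz":-0.0176,"ax":0,"ay":0,"az":0},{"dx":-0.274,"dy":-0.0245,"dz":-0.0176,"ax":0,"ay":0,"az":0}]'
python3 - <<'E'
from h import *
st()
w=grab('wrist','w2.png'); np.savez('w2.npz',P=w['P'],ok=w['ok'],img=w['image'],c=w['c'],Rcw=w['Rcw'],K=w['camera_matrix'])
b=grab('side','side2.png');t=grab('top','top2.png')
E
```

```text
time_s: 1.92
tool_pos: [507.9, 105.0, 274.9]
tool_rot: [[-0.363, -0.762, 0.536], [-0.932, 0.299, -0.206], [-0.003, -0.574, -0.819]]
contact_force: [0.5, -0.2, 0.0]
width: 93.9
time_s 1.917
tool_pos [507.924, 105.019, 274.937]
tool_rot [[-0.363, -0.762, 0.536], [-0.932, 0.299, -0.206], [-0.003, -0.574, -0.819]]
joint_pos [14.886, -15.477, 113.913, -24.433, 54.558, 135.753]
contact_force [0.534, -0.169, 0.006]
width 93.895
```

View pics/w2.png

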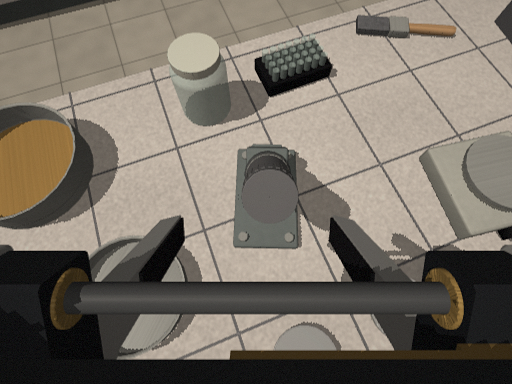

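View pics/side2.png

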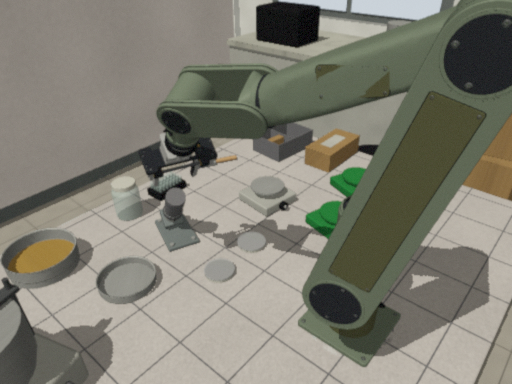

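```bash
python3 - <<'E'
from h import *
w=np.load('w1.npz');P=w['P']
q=P[105:205,255:370].reshape(-1,3);ok=w['ok'][105:205,255:370].ravel();q=q[ok]
print(np.histogram(q[:,2],bins=range(-10,120,5)))
t=q[(q[:,2]>58)&(q[:,2]<110)];print(len(t),np.median(t[:,2]),cv2.minEnclosingCircle(t[:,:2].astype(np.float32)),(t.max(0)+t.min(0))/2)
E
```

```text
(array([   0, 1827, 1172,    0,   16,   22,   27,   31,   55, 1772, 1184,
          0,    0,    0,   30, 1093, 4220,    0,    0,    0,    0,    0,
          0,    0,    0]), array([-10,  -5,   0,   5,  10,  15,  20,  25,  30,  35,  40,  45,  50,
        55,  60,  65,  70,  75,  80,  85,  90,  95, 100, 105, 110, 115]))
5343 70.59410437214365 ((500.844482421875, -285.7379455566406), 60.32293701171875) [ 500.84573957 -285.84539804   67.95192967]
```

```bash
python3 - <<'E'
from h import *
from scipy.optimize import least_squares
w=np.load('w2.npz');t=grab('top');s=grab('side')
def fit(clouds,name):
    x=np.array([600,53,135.,-22.5])
    for it in range(4):
        A=tilt(x[3]);ax=-A[:,2]
        Q=[]
        for q in clouds:
            d=q-x[:3]; a=d@ax; r=np.linalg.norm(d-np.outer(a,ax),axis=1)
            face=(abs(a-58)<6)&(r<25); wall=(a>-45)&(a<50)&(abs(r-29)<(10 if it<2 else 5))
            Q.append((q[face],q[wall]))
        F=np.concatenate([f for f,_ in Q]);W=np.concatenate([g for _,g in Q])
        def res(v):
            ax=-tilt(v[3])[:,2];d=W-[v[0],v[1],135];a=d@ax
            return np.linalg.norm(d-np.outer(a,ax),axis=1)-29
        o=least_squares(res,[x[0],x[1],0,x[3]],loss='soft_l1')
        x=np.array([o.x[0],o.x[1],135,o.x[3]])
    ax=-tilt(x[3])[:,2]
    print(name,x.round(2),len(F),len(W),'rms',res(o.x).std().round(2),'face a',(np.median((F-x[:3])@ax) if len(F) else None),'facecentre',F.mean(0).round(1) if len(F) else '', 'pred',(x[:3]+58*ax).round(1), 'faceplane mean',F.mean(0).round(1) if len(F) else '')
cw=w['P'][w['ok']];ct=t['P'][t['ok']];cs=s['P'][s['ok']]
fit([cw],'w');fit([ct],'t');fit([cs],'s');fit([cw,cs],'ws')
# base yaw in wrist: silhouettes
img=cv2.imread('pics/w2.png');cv2.imwrite('pics/w2c.png',cv2.resize(img[130:260,210:330],None,fx=4.5,fy=4.5,interpolation=cv2.INTER_CUBIC))
P=w['P'];
for (u,v) in [(100,250),(110,290)]:print(P[v,u])
# wrist ground check
print([P[v,u].round(1) for u,v in[(120,150),(380,150),(270,120)]])
E
```

```text
w [584.44  60.39 135.   -22.12] 1846 584 rms 0.52 face a 57.78344216199373 facecentre [554.1  72.7 182.6] pred [553.6  72.9 182.5] faceplane mean [554.1  72.7 182.6]
t [587.43  60.15 135.   -21.99] 157 208 rms 1.22 face a 56.585664654142114 facecentre [557.4  71.8 181.5] pred [556.6  72.6 182.5] faceplane mean [557.4  71.8 181.5]
s [584.58  57.6  135.   -23.43] 213 217 rms 0.97 face a 58.00450071157065 facecentre [554.4  71.1 182.5] pred [554.1  70.8 182.5] faceplane mean [554.4  71.1 182.5]
ws [584.46  59.57 135.   -22.59] 2069 797 rms 0.97 face a 57.97344028481682 facecentre [554.1  72.2 182.6] pred [553.7  72.3 182.5] faceplane mean [554.1  72.2 182.6]
[616.0965002  308.75955374  29.70992852]
[479.99847254 154.46932581 384.48557527]
[array([7.905e+02, 2.558e+02, 1.000e-01]), array([ 6.227e+02, -1.735e+02, -2.000e-01]), array([751.1, -15.6,   0.9])]
```

View pics/w2c.png

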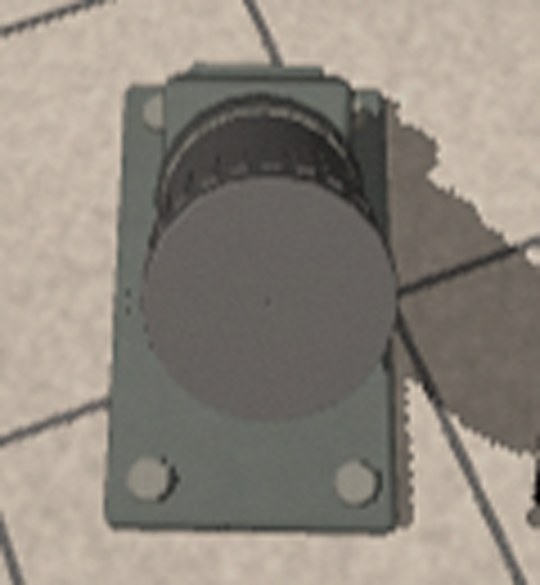

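```bash
cat >> h.py <<'E'
YAW=-22.3; M=np.array([584.7,60,135.]); TR=tilt(YAW); AX=-TR[:,2]
E
python3 - <<'E'
from h import *
delta(M+AX*(58+50),TR); delta(M+AX*(58-44),TR); print(M+AX*14)
E
```

```text
dxyz m [0.0106 0.0091 0.0571] rot [-0.13  0.61  0.43] |d|mm 58.7 |r| 0.8
dxyz m [0.0116 0.0093 0.1511] rot [-0.13  0.61  0.43] |d|mm 151.8 |r| 0.8
[577.27019588  63.04718474 146.4688    ]
```

```bash
python3 -m jog '[{"dx":0.011,"dy":0.009,"dz":0.03,"ax":-0.1,"ay":0.6,"az":0.4},{"dx":0.011,"dy":0.009,"dz":0.057,"ax":-0.1,"ay":0.6,"az":0.4},{"dx":0.0115,"dy":0.0093,"dz":0.075,"ax":-0.1,"ay":0.6,"az":0.4},{"dx":0.0115,"dy":0.0093,"dz":0.09,"ax":-0.1,"ay":0.6,"az":0.4},{"dx":0.0115,"dy":0.0093,"dz":0.105,"ax":-0.1,"ay":0.6,"az":0.4},{"dx":0.0115,"dy":0.0093,"dz":0.12,"ax":-0.1,"ay":0.6,"az":0.4},{"dx":0.0115,"dy":0.0093,"dz":0.135,"ax":-0.1,"ay":0.6,"az":0.4},{"dx":0.0115,"dy":0.0093,"dz":0.146,"ax":-0.1,"ay":0.6,"az":0.4},{"dx":0.0115,"dy":0.0093,"dz":0.151,"ax":-0.1,"ay":0.6,"az":0.4},{"dx":0.0115,"dy":0.0093,"dz":0.151,"ax":-0.1,"ay":0.6,"az":0.4}]'
python3 - <<'E'
from h import *
st(); delta(M+AX*(58-44),TR); grab('wrist','w3.png')
E
```

```text
time_s: 3.0
tool_pos: [576.6, 61.5, 145.4]
tool_rot: [[-0.381, -0.758, 0.529], [-0.924, 0.312, -0.219], [0.001, -0.573, -0.82]]
contact_force: [0.4, 0.6, 1.1]
width: 94.0
time_s 3.0
tool_pos [576.633, 61.498, 145.419]
tool_rot [[-0.381, -0.758, 0.529], [-0.924, 0.312, -0.219], [0.001, -0.573, -0.82]]
joint_pos [7.137, 1.044, 116.138, -29.431, 35.2, 139.65]
contact_force [0.404, 0.553, 1.096]
width 93.994
dxyz m [-0.0017 -0.0006 -0.0009] rot [ 0.07 -0.12 -0.05] |d|mm 2.0 |r| 0.2
```

View pics/w3.png

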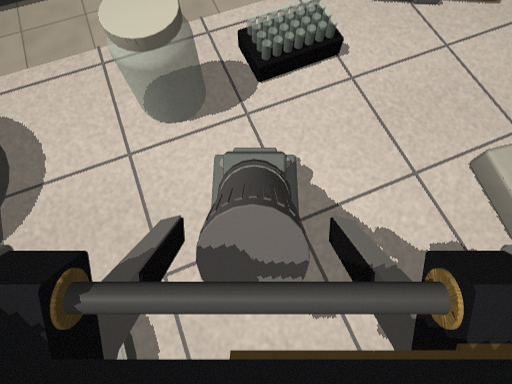

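The cap is centred between the jaws: cap at column ~253, jaw centre ~257. Closing now.

```bash
python3 -m jog '[{"dx":0,"dy":0,"dz":0,"ax":0,"ay":0,"az":0},{"dx":0,"dy":0,"dz":0,"ax":0,"ay":0,"az":0},{"dx":0,"dy":0,"dz":0,"ax":0,"ay":0,"az":0},{"dx":0,"dy":0,"dz":0,"ax":0,"ay":0,"az":0},{"dx":0,"dy":0,"dz":0,"ax":0,"ay":0,"az":0},{"dx":0,"dy":0,"dz":0,"ax":0,"ay":0,"az":0},{"dx":0,"dy":0,"dz":0,"ax":0,"ay":0,"az":0},{"dx":0,"dy":0,"dz":0,"ax":0,"ay":0,"az":0},{"dx":0,"dy":0,"dz":0,"ax":0,"ay":0,"az":0},{"dx":0,"dy":0,"dz":0,"ax":0,"ay":0,"az":0}]' -1 45
python3 - <<'E'
from h import *
st(); R=np.array(read_state()['tool_rot']); print(R.T@AX, R.T@read_state()['contact_force']); delta(M+AX*(14+110),TR)
E
```

```text
time_s: 3.88
tool_pos: [577.2, 62.3, 146.7]
tool_rot: [[-0.38, -0.757, 0.531], [-0.925, 0.312, -0.218], [-0.0, -0.574, -0.819]]
contact_force: [-1.9, 2.6, 2.6]
width: 56.7
time_s 3.883
tool_pos [577.2, 62.298, 146.681]
tool_rot [[-0.38, -0.757, 0.531], [-0.925, 0.312, -0.218], [-0.0, -0.574, -0.819]]
joint_pos [7.203, 0.962, 116.092, -29.41, 35.202, 139.646]
contact_force [-1.861, 2.601, 2.626]
width 56.672
[ 4.74912933e-04 -4.94993817e-04 -1.00005256e+00] [-1.69730089  0.71279377 -3.70578478]
dxyz m [-0.0007  0.0002 -0.11  ] rot [-0.03 -0.03 -0.05] |d|mm 110.0 |r| 0.1
```

Gripped at width 56.7. Pulling along the axis.

```bash
python3 -m jog '[{"dx":0,"dy":0,"dz":-0.003,"ax":0,"ay":0,"az":0},{"dx":0,"dy":0,"dz":-0.006,"ax":0,"ay":0,"az":0},{"dx":0,"dy":0,"dz":-0.012,"ax":0,"ay":0,"az":0},{"dx":0,"dy":0,"dz":-0.02,"ax":0,"ay":0,"az":0},{"dx":0,"dy":0,"dz":-0.032,"ax":0,"ay":0,"az":0},{"dx":0,"dy":0,"dz":-0.048,"ax":0,"ay":0,"az":0},{"dx":0,"dy":0,"dz":-0.066,"ax":0,"ay":0,"az":0},{"dx":0,"dy":0,"dz":-0.085,"ax":0,"ay":0,"az":0},{"dx":0,"dy":0,"dz":-0.105,"ax":0,"ay":0,"az":0},{"dx":0,"dy":0,"dz":-0.12,"ax":0,"ay":0,"az":0}]'
python3 - <<'E'
from h import *
st(); R=np.array(read_state()['tool_rot']); print(R.T@read_state()['contact_force'], np.dot(np.array(read_state()['tool_pos'])-M,AX)-14)
grab('wrist','w4.png');grab('side','side4.png')
E
```

```text
time_s: 4.72
tool_pos: [512.2, 88.5, 245.7]
tool_rot: [[-0.381, -0.758, 0.53], [-0.925, 0.312, -0.219], [0.0, -0.573, -0.819]]
contact_force: [-0.2, 0.6, -1.6]
width: 56.6
time_s 4.717
tool_pos [512.157, 88.49, 245.694]
tool_rot [[-0.381, -0.758, 0.53], [-0.925, 0.312, -0.219], [0.0, -0.573, -0.819]]
joint_pos [12.741, -13.878, 116.212, -25.238, 50.733, 136.561]
contact_force [-0.173, 0.604, -1.572]
width 56.62
[-0.49301939  1.22107263  1.06450909] 121.38006143030785
```

View pics/w4.png

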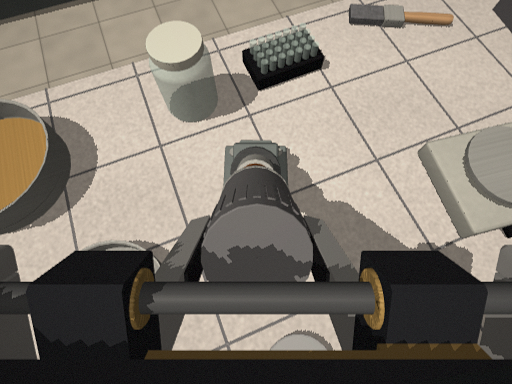

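View pics/side4.png

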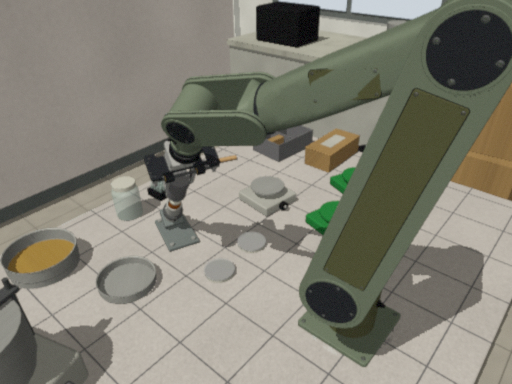

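The cover is off and held; the amber vial is visible in the tube (side image 175,205; wrist image 255,165). Checking the cap's seat in the jaws and refining the pan centre.

```bash
python3 - <<'E'
from h import *
w=grab('wrist');s=read_state();R=np.array(s['tool_rot']);p=np.array(s['tool_pos'])
q=(w['P'][215:240,235:275].reshape(-1,3)-p)@R; print('face tool',np.median(q,0).round(1))
q=w['P'][w['ok']]; q=(q-p)@R; f=q[(abs(q[:,2]+44)<6)&(np.hypot(q[:,0],q[:,1])<35)]; print(len(f),f.min(0),f.max(0),np.median(f[:,2]))
for n in('top','side'):
    d=grab(n);P=d['P'];m=d['ok']&(np.hypot(P[...,0]-547,P[...,1]-285)<92)
    r=P[m&(P[...,2]>22)&(P[...,2]<42)]; fl=P[m&(P[...,2]<12)&(np.hypot(P[...,0]-547,P[...,1]-285)<60)]
    rr=r[:,:2]; A=np.c_[2*rr,np.ones(len(rr))]; c=np.linalg.lstsq(A,(rr**2).sum(1),rcond=None)[0]
    print(n,len(rr),c[:2],np.sqrt(c[2]+c[0]**2+c[1]**2),cv2.minEnclosingCircle(rr.astype(np.float32)),'floor z',np.median(fl[:,2]))
    r=r[r[:,2]>28]; print((r.min(0)+r.max(0))/2)
c=np.array([547,284.5]);
for yw in (0,15,27): print(yw);delta([c[0],c[1],150],down(yw))
E
```

```text
face tool [ -0.8 -17.4 -45.3]
8116 [-33.79923211 -29.67065494 -49.98416495] [ 33.79607272  13.34220847 -38.00186697] -45.083227022888536
top 109 [546.68883738 285.00306181] 78.57003171103622 ((551.30712890625, 289.5436706542969), 80.56050872802734) floor z 2.92291526135773
[558.90691154 297.70087743  31.39559252]
side 395 [541.9331353  283.79578538] 78.70470838993222 ((542.8875732421875, 283.93267822265625), 84.43132019042969) floor z 4.195397331044489
[541.37308991 283.2282187   31.39966654]
0
dxyz m [-0.1947  0.0889  0.052 ] rot [-34.47  -6.88 -21.66] |d|mm 220.2 |r| 41.3
15
dxyz m [-0.1947  0.0889  0.052 ] rot [-33.65 -11.44 -36.18] |d|mm 220.2 |r| 50.7
27
dxyz m [-0.1947  0.0889  0.052 ] rot [-32.69 -15.09 -47.78] |d|mm 220.2 |r| 59.8
```

```bash
python3 - <<'E'
from h import *
delta([543.5,284.5,120],down(0))
E
```

```text
dxyz m [-0.1934  0.1088  0.0747] rot [-34.47  -6.88 -21.66] |d|mm 234.1 |r| 41.3
```

```bash
python3 -m jog '[{"dx":0,"dy":0,"dz":-0.035,"ax":0,"ay":0,"az":0},{"dx":-0.04,"dy":0,"dz":-0.04,"ax":-7,"ay":-1.4,"az":-4.4},{"dx":-0.075,"dy":0.01,"dz":-0.035,"ax":-13,"ay":-2.6,"az":-8.2},{"dx":-0.11,"dy":0.03,"dz":-0.01,"ax":-20,"ay":-4,"az":-12.5},{"dx":-0.14,"dy":0.055,"dz":0.015,"ax":-26,"ay":-5.2,"az":-16.3},{"dx":-0.17,"dy":0.08,"dz":0.04,"ax":-31,"ay":-6.2,"az":-19.5},{"dx":-0.193,"dy":0.1,"dz":0.065,"ax":-34.5,"ay":-6.9,"az":-21.7},{"dx":-0.1934,"dy":0.1088,"dz":0.0747,"ax":-34.5,"ay":-6.9,"az":-21.7},{"dx":-0.1934,"dy":0.1088,"dz":0.0747,"ax":-34.5,"ay":-6.9,"az":-21.7},{"dx":-0.1934,"dy":0.1088,"dz":0.0747,"ax":-34.5,"ay":-6.9,"az":-21.7}]'
python3 - <<'E'
from h import *
st(); delta([543.5,284.5,72],down(0))
grab('wrist','w5.png');grab('side','side5.png');grab('top','top5.png')
E
```

```text
time_s: 5.8
tool_pos: [541.4, 283.3, 115.8]
tool_rot: [[0.001, -1.0, -0.008], [-1.0, -0.001, -0.003], [0.003, 0.008, -1.0]]
contact_force: [0.0, 0.5, -0.9]
width: 57.1
time_s 5.8
tool_pos [541.422, 283.304, 115.804]
tool_rot [[0.001, -1.0, -0.008], [-1.0, -0.001, -0.003], [0.003, 0.008, -1.0]]
joint_pos [19.521, 21.231, 87.453, -0.017, 71.806, 109.486]
contact_force [0.046, 0.524, -0.907]
width 57.099
dxyz m [-0.0013 -0.0024  0.0438] rot [ 0.46 -0.18  0.04] |d|mm 43.9 |r| 0.5
```

View pics/w5.png

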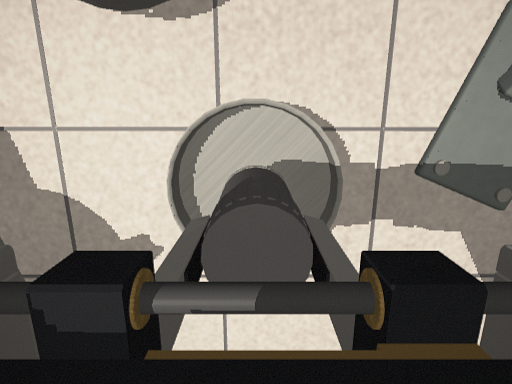

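View pics/side5.png

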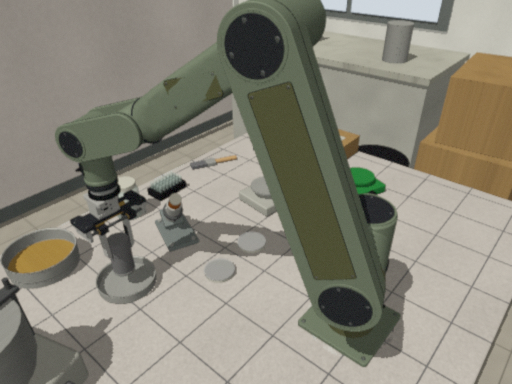

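The cover is upright above the pan and the pan is centred on it (pan at ~(258,185) in the wrist view). Lowering to just above the expected contact height.

```bash
python3 -m jog '[{"dx":-0.001,"dy":-0.001,"dz":0.008,"ax":0.4,"ay":-0.2,"az":0},{"dx":-0.001,"dy":-0.002,"dz":0.016,"ax":0.4,"ay":-0.2,"az":0},{"dx":-0.001,"dy":-0.002,"dz":0.024,"ax":0.4,"ay":-0.2,"az":0},{"dx":-0.001,"dy":-0.002,"dz":0.032,"ax":0.4,"ay":-0.2,"az":0},{"dx":-0.001,"dy":-0.002,"dz":0.038,"ax":0.4,"ay":-0.2,"az":0},{"dx":-0.001,"dy":-0.002,"dz":0.042,"ax":0.4,"ay":-0.2,"az":0},{"dx":-0.001,"dy":-0.002,"dz":0.044,"ax":0.4,"ay":-0.2,"az":0},{"dx":-0.001,"dy":-0.002,"dz":0.045,"ax":0.4,"ay":-0.2,"az":0},{"dx":-0.001,"dy":-0.002,"dz":0.045,"ax":0.4,"ay":-0.2,"az":0},{"dx":-0.001,"dy":-0.002,"dz":0.045,"ax":0.4,"ay":-0.2,"az":0}]'
```

```text
time_s: 6.78
tool_pos: [547.0, 285.5, 77.5]
tool_rot: [[0.0, -1.0, 0.011], [-1.0, -0.0, 0.005], [-0.005, -0.011, -1.0]]
contact_force: [-0.9, 0.1, -1.4]
width: 56.7
```

```bash
python3 -m jog '[{"dx":0,"dy":0,"dz":0,"ax":0,"ay":0,"az":0},{"dx":0,"dy":0,"dz":0.001,"ax":0,"ay":0,"az":0},{"dx":0,"dy":0,"dz":0.002,"ax":0,"ay":0,"az":0},{"dx":0,"dy":0,"dz":0.003,"ax":0,"ay":0,"az":0},{"dx":0,"dy":0,"dz":0.004,"ax":0,"ay":0,"az":0},{"dx":0,"dy":0,"dz":0.005,"ax":0,"ay":0,"az":0},{"dx":0,"dy":0,"dz":0.006,"ax":0,"ay":0,"az":0},{"dx":0,"dy":0,"dz":0.006,"ax":0,"ay":0,"az":0},{"dx":0,"dy":0,"dz":0.006,"ax":0,"ay":0,"az":0},{"dx":0,"dy":0,"dz":0.006,"ax":0,"ay":0,"az":0}]'
```

```text
time_s: 7.62
tool_pos: [547.1, 285.5, 71.5]
tool_rot: [[0.0, -1.0, 0.011], [-1.0, -0.0, 0.005], [-0.005, -0.011, -1.0]]
contact_force: [0.1, -0.3, -1.8]
width: 56.7
```

```bash
python3 - <<'E'
from h import *
delta([544,284.5,66],down(0))
w=grab('wrist','w6.png'); P=w['P'];s=read_state();R=np.array(s['tool_rot']);p=np.array(s['tool_pos'])
f=(P[w['ok']]-p)@R; f=f[(abs(f[:,2]+45)<5)&(np.hypot(f[:,0],f[:,1])<26)]; print(np.median(f,0))
m=w['ok']&(P[...,2]>22)&(P[...,2]<40)&(np.hypot(P[...,0]-544,P[...,1]-285)<92)&(np.hypot(P[...,0]-544,P[...,1]-285)>68);rr=P[m][:,:2]
A=np.c_[2*rr,np.ones(len(rr))]; c=np.linalg.lstsq(A,(rr**2).sum(1),rcond=None)[0];print(len(rr),c[:2],np.sqrt(c[2]+c[0]**2+c[1]**2))
E
```

```text
dxyz m [0.001  0.0031 0.0055] rot [-0.61  0.27  0.02] |d|mm 6.4 |r| 0.7
[  0.05231026  -4.28860669 -42.96469424]
3411 [544.34931419 285.20223591] 78.19369941243312
```

View pics/w6.png

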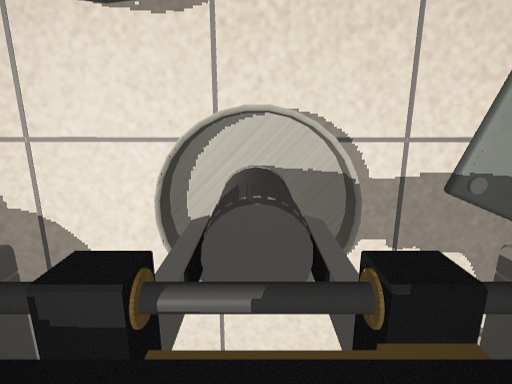

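Pan centre confirmed at (544,285). Levelling, then easing down.

```bash
python3 -m jog '[{"dx":0,"dy":0.001,"dz":0,"ax":-0.3,"ay":0.1,"az":0},{"dx":0,"dy":0.003,"dz":0,"ax":-0.6,"ay":0.3,"az":0},{"dx":0,"dy":0.003,"dz":0,"ax":-0.6,"ay":0.3,"az":0},{"dx":0,"dy":0.003,"dz":0.0005,"ax":-0.6,"ay":0.3,"az":0},{"dx":0,"dy":0.003,"dz":0.001,"ax":-0.6,"ay":0.3,"az":0},{"dx":0,"dy":0.003,"dz":0.0015,"ax":-0.6,"ay":0.3,"az":0},{"dx":0,"dy":0.003,"dz":0.002,"ax":-0.6,"ay":0.3,"az":0},{"dx":0,"dy":0.003,"dz":0.0025,"ax":-0.6,"ay":0.3,"az":0},{"dx":0,"dy":0.003,"dz":0.003,"ax":-0.6,"ay":0.3,"az":0},{"dx":0,"dy":0.003,"dz":0.003,"ax":-0.6,"ay":0.3,"az":0}]'
```

```text
time_s: 8.5
tool_pos: [544.7, 285.6, 69.9]
tool_rot: [[0.0, -1.0, 0.001], [-1.0, -0.0, -0.0], [0.0, -0.001, -1.0]]
contact_force: [-2.1, -0.4, 4.8]
width: 56.9
```

Contact felt at about 69.9 mm. Releasing and then rising.

```bash
python3 -m jog '[{"dx":0,"dy":0,"dz":0,"ax":0,"ay":0,"az":0},{"dx":0,"dy":0,"dz":0,"ax":0,"ay":0,"az":0},{"dx":0,"dy":0,"dz":0,"ax":0,"ay":0,"az":0},{"dx":0,"dy":0,"dz":0,"ax":0,"ay":0,"az":0},{"dx":0,"dy":0,"dz":0,"ax":0,"ay":0,"az":0},{"dx":0,"dy":0,"dz":0,"ax":0,"ay":0,"az":0},{"dx":0,"dy":0,"dz":-0.01,"ax":0,"ay":0,"az":0},{"dx":0,"dy":0,"dz":-0.025,"ax":0,"ay":0,"az":0},{"dx":0,"dy":0,"dz":-0.045,"ax":0,"ay":0,"az":0},{"dx":0,"dy":0,"dz":-0.07,"ax":0,"ay":0,"az":0}]' 1
python3 - <<'E'
from h import *
st(); delta(M+AX*(45+60),TR)
grab('wrist','w7.png');grab('side','side7.png')
E
```

```text
time_s: 9.33
tool_pos: [543.4, 285.2, 139.7]
tool_rot: [[0.0, -1.0, -0.002], [-1.0, -0.0, -0.002], [0.002, 0.002, -1.0]]
contact_force: [0.7, -0.2, -0.3]
width: 93.6
time_s 9.333
tool_pos [543.364, 285.162, 139.664]
tool_rot [[0.0, -1.0, -0.002], [-1.0, -0.0, -0.002], [0.002, 0.002, -1.0]]
joint_pos [19.643, 19.86, 86.264, -0.051, 74.008, 109.632]
contact_force [0.695, -0.23, -0.275]
width 93.64
dxyz m [ 0.2024  0.0146 -0.081 ] rot [34.64  6.71 21.66] |d|mm 218.5 |r| 41.4
```

View pics/w7.png

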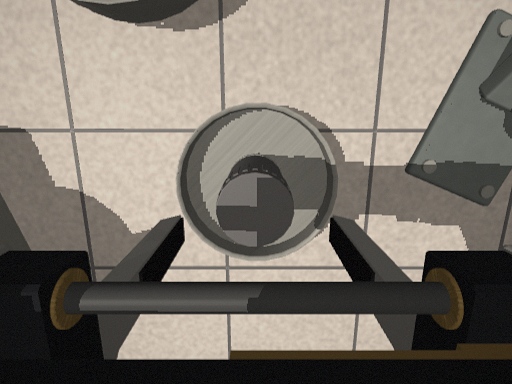

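The cover stands free in the middle of the pan (cap at (255,208), rim centred at (258,180)). Going back to the trap for the vial.

```bash
python3 -m jog '[{"dx":0,"dy":0,"dz":-0.035,"ax":0,"ay":0,"az":0},{"dx":0,"dy":0,"dz":-0.075,"ax":0,"ay":0,"az":0},{"dx":0.03,"dy":0,"dz":-0.1,"ax":7,"ay":1.3,"az":4.3},{"dx":0.065,"dy":0,"dz":-0.11,"ax":13,"ay":2.5,"az":8.1},{"dx":0.1,"dy":0,"dz":-0.11,"ax":19,"ay":3.7,"az":12},{"dx":0.14,"dy":0.003,"dz":-0.11,"ax":26,"ay":5,"az":16},{"dx":0.175,"dy":0.008,"dz":-0.1,"ax":32,"ay":6.2,"az":20},{"dx":0.2024,"dy":0.0146,"dz":-0.081,"ax":34.6,"ay":6.7,"az":21.7},{"dx":0.2024,"dy":0.0146,"dz":-0.081,"ax":34.6,"ay":6.7,"az":21.7},{"dx":0.2024,"dy":0.0146,"dz":-0.081,"ax":34.6,"ay":6.7,"az":21.7}]'
python3 -m jog '[{"dx":0,"dy":0,"dz":0,"ax":0,"ay":0,"az":0},{"dx":0,"dy":0,"dz":0,"ax":0,"ay":0,"az":0},{"dx":0,"dy":0,"dz":0,"ax":0,"ay":0,"az":0},{"dx":0,"dy":0,"dz":0,"ax":0,"ay":0,"az":0},{"dx":0,"dy":0,"dz":0,"ax":0,"ay":0,"az":0},{"dx":0,"dy":0,"dz":0,"ax":0,"ay":0,"az":0},{"dx":0,"dy":0,"dz":0,"ax":0,"ay":0,"az":0},{"dx":0,"dy":0,"dz":0,"ax":0,"ay":0,"az":0},{"dx":0,"dy":0,"dz":0,"ax":0,"ay":0,"az":0},{"dx":0,"dy":0,"dz":0,"ax":0,"ay":0,"az":0}]'
python3 - <<'E'
from h import *
from scipy.optimize import least_squares
st(); delta(M+AX*7,TR)
w=grab('wrist','w8.png')
q=w['P'][w['ok']]; d=q-M; a=d@AX; pr=d-np.outer(a,AX); r=np.linalg.norm(pr,axis=1)
m=(r<30)&(a>-10)&(a<60)
print(np.histogram(a[m],bins=range(-10,62,4)))
top=m&(abs(a-45)<5); print(len(q[top]),(pr[top]@TR).min(0),(pr[top]@TR).max(0),np.median(a[top]))
E
```

```text
time_s: 10.27
tool_pos: [527.1, 83.1, 219.3]
tool_rot: [[-0.38, -0.758, 0.531], [-0.925, 0.313, -0.215], [-0.003, -0.573, -0.82]]
contact_force: [1.0, -0.1, 1.4]
width: 94.2
time_s: 11.1
tool_pos: [527.1, 83.1, 219.3]
tool_rot: [[-0.38, -0.758, 0.531], [-0.925, 0.313, -0.215], [-0.003, -0.573, -0.82]]
contact_force: [0.3, -0.2, -0.5]
width: 93.8
time_s 11.1
tool_pos [527.067, 83.097, 219.28]
tool_rot [[-0.38, -0.758, 0.531], [-0.925, 0.313, -0.215], [-0.003, -0.573, -0.82]]
joint_pos [11.256, -10.576, 116.862, -25.736, 46.447, 137.035]
contact_force [0.319, -0.168, -0.455]
width 93.798
dxyz m [-0.0003 -0.0026  0.0976] rot [ 0.07  0.12 -0.14] |d|mm 97.7 |r| 0.2
(array([  49,   52,  354,   25,   22,   34,   32,   30,   33,   35,   54,
         33,   40, 1249,   73,    0,    0]), array([-10,  -6,  -2,   2,   6,  10,  14,  18,  22,  26,  30,  34,  38,
        42,  46,  50,  54,  58]))
1344 [-1.76631814e+01 -1.63767726e+01  4.22780046e-03] [1.72878272e+01 1.93623297e+01 4.95751498e-03] 44.773480402657256
```

View pics/w8.png

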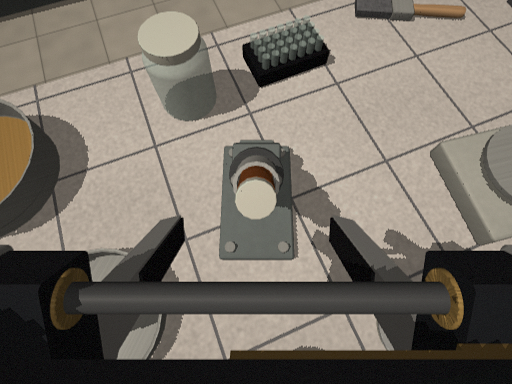

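The vial stands in the tube, with the white stopper at (256,200), well on the expected axis (45 mm out). Approaching.

```bash
python3 -m jog '[{"dx":0,"dy":-0.0015,"dz":0.012,"ax":0,"ay":0,"az":0},{"dx":0,"dy":-0.0015,"dz":0.026,"ax":0,"ay":0,"az":0},{"dx":0,"dy":-0.0015,"dz":0.04,"ax":0,"ay":0,"az":0},{"dx":0,"dy":-0.0015,"dz":0.054,"ax":0,"ay":0,"az":0},{"dx":0,"dy":-0.0015,"dz":0.068,"ax":0,"ay":0,"az":0},{"dx":0,"dy":-0.0015,"dz":0.08,"ax":0,"ay":0,"az":0},{"dx":0,"dy":-0.0015,"dz":0.09,"ax":0,"ay":0,"az":0},{"dx":0,"dy":-0.0015,"dz":0.0955,"ax":0,"ay":0,"az":0},{"dx":0,"dy":-0.0015,"dz":0.0975,"ax":0,"ay":0,"az":0},{"dx":0,"dy":-0.0015,"dz":0.0975,"ax":0,"ay":0,"az":0}]'
python3 -m jog '[{"dx":0,"dy":0,"dz":0,"ax":0,"ay":0,"az":0},{"dx":0,"dy":0,"dz":0,"ax":0,"ay":0,"az":0},{"dx":0,"dy":0,"dz":0,"ax":0,"ay":0,"az":0},{"dx":0,"dy":0,"dz":0,"ax":0,"ay":0,"az":0},{"dx":0,"dy":0,"dz":0,"ax":0,"ay":0,"az":0},{"dx":0,"dy":0,"dz":0,"ax":0,"ay":0,"az":0},{"dx":0,"dy":0,"dz":0,"ax":0,"ay":0,"az":0},{"dx":0,"dy":0,"dz":0,"ax":0,"ay":0,"az":0},{"dx":0,"dy":0,"dz":0,"ax":0,"ay":0,"az":0},{"dx":0,"dy":0,"dz":0,"ax":0,"ay":0,"az":0}]' -1 45
python3 - <<'E'
from h import *
st(); delta(M+AX*7,TR); s=read_state();R=np.array(s['tool_rot']);print(R.T@s['contact_force'])
w=grab('wrist','w9.png')
E
```

```text
time_s: 11.98
tool_pos: [579.9, 61.5, 139.8]
tool_rot: [[-0.38, -0.758, 0.53], [-0.925, 0.314, -0.215], [-0.003, -0.572, -0.82]]
contact_force: [-0.6, -0.4, 0.1]
width: 93.8
time_s: 12.82
tool_pos: [579.9, 61.5, 139.8]
tool_rot: [[-0.38, -0.758, 0.53], [-0.925, 0.314, -0.215], [-0.003, -0.572, -0.82]]
contact_force: [0.0, 0.7, 0.7]
width: 35.2
time_s 12.817
tool_pos [579.871, 61.492, 139.831]
tool_rot [[-0.38, -0.758, 0.53], [-0.925, 0.314, -0.215], [-0.003, -0.572, -0.82]]
joint_pos [6.911, 1.868, 116.077, -29.534, 34.288, 139.85]
contact_force [0.031, 0.689, 0.65]
width 35.174
dxyz m [-0.0005 -0.0014 -0.0002] rot [ 0.1   0.1  -0.14] |d|mm 1.4 |r| 0.2
[-0.65110295 -0.1789832  -0.66571144]
```

View pics/w9.png

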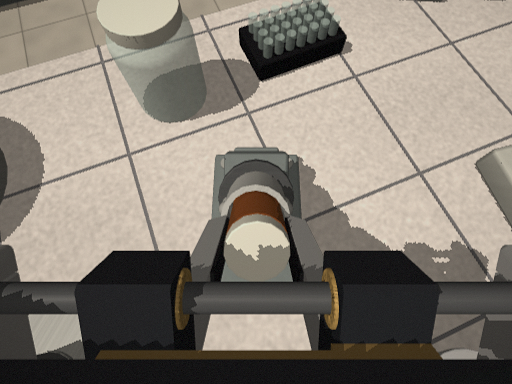

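The vial is gripped at width 35.2. Pulling along the axis, with the stopper at (257,250) as the reference for slip.

```bash
python3 -m jog '[{"dx":0,"dy":0,"dz":-0.003,"ax":0,"ay":0,"az":0},{"dx":0,"dy":0,"dz":-0.006,"ax":0,"ay":0,"az":0},{"dx":0,"dy":0,"dz":-0.012,"ax":0,"ay":0,"az":0},{"dx":0,"dy":0,"dz":-0.02,"ax":0,"ay":0,"az":0},{"dx":0,"dy":0,"dz":-0.03,"ax":0,"ay":0,"az":0},{"dx":0,"dy":0,"dz":-0.042,"ax":0,"ay":0,"az":0},{"dx":0,"dy":0,"dz":-0.058,"ax":0,"ay":0,"az":0},{"dx":0,"dy":0,"dz":-0.075,"ax":0,"ay":0,"az":0},{"dx":0,"dy":0,"dz":-0.085,"ax":0,"ay":0,"az":0},{"dx":0,"dy":0,"dz":-0.09,"ax":0,"ay":0,"az":0}]'
python3 - <<'E'
from h import *
st(); s=read_state();R=np.array(s['tool_rot']);p=np.array(s['tool_pos'])
w=grab('wrist','w10.png'); grab('side','side10.png')
f=(w['P'][w['ok']]-p)@R; f=f[(abs(f[:,2]+38)<7)&(np.hypot(f[:,0],f[:,1])<15)]; print(len(f),np.median(f,0))
for y in(-50,-20,-33): print(y);delta([502,-286,190],down(y))
E
```

```text
time_s: 13.7
tool_pos: [532.1, 81.6, 216.1]
tool_rot: [[-0.38, -0.756, 0.533], [-0.925, 0.313, -0.214], [-0.005, -0.574, -0.819]]
contact_force: [-0.3, 0.1, -0.6]
width: 35.5
time_s 13.7
tool_pos [532.095, 81.629, 216.081]
tool_rot [[-0.38, -0.756, 0.533], [-0.925, 0.313, -0.214], [-0.005, -0.574, -0.819]]
joint_pos [10.863, -9.853, 116.726, -25.803, 45.605, 136.964]
contact_force [-0.263, 0.091, -0.574]
width 35.514
2309 [  0.07928397  -0.4429906  -38.00697852]
-50
dxyz m [ 0.3515 -0.0777  0.0833] rot [-34.26   8.69  26.73] |d|mm 369.5 |r| 44.3
-20
dxyz m [ 0.3515 -0.0777  0.0833] rot [-35.01  -0.47  -2.32] |d|mm 369.5 |r| 35.1
-33
dxyz m [ 0.3515 -0.0777  0.0833] rot [-34.89   3.5   10.27] |d|mm 369.5 |r| 36.5
```

View pics/w10.png

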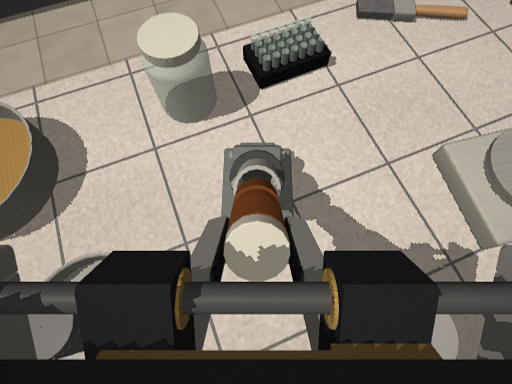

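The vial is out and has not slipped (stopper 38 mm behind the TCP, as when it was gripped). Moving over the stage table.

```bash
python3 -m jog '[{"dx":0.01,"dy":-0.01,"dz":-0.03,"ax":0,"ay":0,"az":0},{"dx":0.045,"dy":-0.035,"dz":-0.035,"ax":-5,"ay":0.5,"az":1.5},{"dx":0.08,"dy":-0.06,"dz":-0.03,"ax":-10,"ay":1,"az":3},{"dx":0.12,"dy":-0.075,"dz":-0.015,"ax":-15,"ay":1.5,"az":4.5},{"dx":0.16,"dy":-0.085,"dz":0,"ax":-20,"ay":2,"az":6},{"dx":0.2,"dy":-0.09,"dz":0.015,"ax":-25,"ay":2.5,"az":7.5},{"dx":0.24,"dy":-0.09,"dz":0.03,"ax":-30,"ay":3,"az":9},{"dx":0.28,"dy":-0.09,"dz":0.045,"ax":-34.9,"ay":3.5,"az":10.3},{"dx":0.315,"dy":-0.085,"dz":0.06,"ax":-34.9,"ay":3.5,"az":10.3},{"dx":0.34,"dy":-0.08,"dz":0.075,"ax":-34.9,"ay":3.5,"az":10.3}]'
python3 - <<'E'
from h import *
st(); delta([502,-286,180],down(-33))
E
```

```text
time_s: 14.63
tool_pos: [503.8, -278.2, 196.7]
tool_rot: [[-0.547, -0.837, -0.001], [-0.837, 0.547, -0.0], [0.001, 0.0, -1.0]]
contact_force: [0.7, 0.6, -0.4]
width: 35.5
time_s 14.633
tool_pos [503.818, -278.237, 196.687]
tool_rot [[-0.547, -0.837, -0.001], [-0.837, 0.547, -0.0], [0.001, 0.0, -1.0]]
joint_pos [-37.503, 12.325, 88.795, -0.035, 78.899, 85.631]
contact_force [0.697, 0.602, -0.437]
width 35.541
dxyz m [ 0.0075 -0.0027  0.0167] rot [ 0.02 -0.03 -0.13] |d|mm 18.5 |r| 0.1
```

```bash
python3 -m jog '[{"dx":0.002,"dy":-0.001,"dz":0.005,"ax":0,"ay":0,"az":0},{"dx":0.0045,"dy":-0.002,"dz":0.01,"ax":0,"ay":0,"az":0},{"dx":0.0075,"dy":-0.0027,"dz":0.015,"ax":0,"ay":0,"az":0},{"dx":0.0075,"dy":-0.0027,"dz":0.0167,"ax":0,"ay":0,"az":0},{"dx":0.0075,"dy":-0.0027,"dz":0.0167,"ax":0,"ay":0,"az":0},{"dx":0.0075,"dy":-0.0027,"dz":0.0167,"ax":0,"ay":0,"az":0},{"dx":0.0075,"dy":-0.0027,"dz":0.0167,"ax":0,"ay":0,"az":0},{"dx":0.0075,"dy":-0.0027,"dz":0.0167,"ax":0,"ay":0,"az":0},{"dx":0.0075,"dy":-0.0027,"dz":0.0167,"ax":0,"ay":0,"az":0},{"dx":0.0075,"dy":-0.0027,"dz":0.0167,"ax":0,"ay":0,"az":0}]'
python3 - <<'E'
from h import *
st(); delta([502,-286,133],down(-33))
w=grab('wrist','w11.png'); grab('side','side11.png')
P=w['P'];m=w['ok']&(P[...,2]>60)&(P[...,2]<112)&(np.hypot(P[...,0]-502,P[...,1]+286)<75)
v=P[m];print(np.histogram(v[:,2],bins=range(60,114,3)))
m&=(abs(P[...,2]-71)<5);rim=np.uint8(m)*255; cn=max(cv2.findContours(rim,cv2.RETR_EXTERNAL,cv2.CHAIN_APPROX_NONE)[0],key=len)[:,0]
q=np.array([ray(w,u,v,71)[:2] for u,v in cn]); print(len(q),cv2.minEnclosingCircle(q.astype(np.float32)))
E
```

```text
time_s: 15.47
tool_pos: [502.2, -285.8, 180.5]
tool_rot: [[-0.546, -0.838, 0.0], [-0.838, 0.546, -0.001], [0.001, -0.0, -1.0]]
contact_force: [0.2, 1.2, -1.6]
width: 35.6
time_s 15.467
tool_pos [502.246, -285.796, 180.485]
tool_rot [[-0.546, -0.838, 0.0], [-0.838, 0.546, -0.001], [0.001, -0.0, -1.0]]
joint_pos [-38.2, 13.366, 89.508, -0.035, 77.096, 84.905]
contact_force [0.24, 1.16, -1.614]
width 35.585
dxyz m [0.0003 0.0001 0.0475] rot [-0.03 -0.04 -0.1 ] |d|mm 47.5 |r| 0.1
(array([   0,    2,    9, 6254, 1103,    0,    0,    0,    0,    0,    0,
          0,    0,    0,    0,    0,    0]), array([ 60,  63,  66,  69,  72,  75,  78,  81,  84,  87,  90,  93,  96,
        99, 102, 105, 108, 111]))
383 ((501.53863525390625, -286.188720703125), 59.80673599243164)
```

View pics/w11.png

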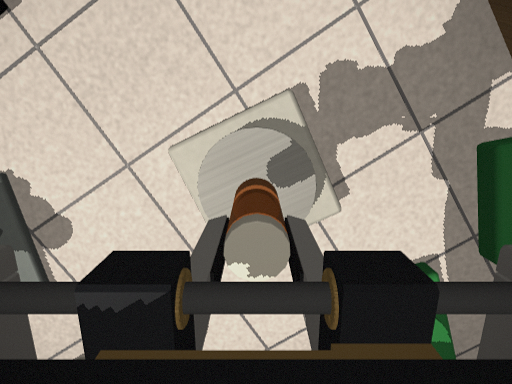

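View pics/side11.png

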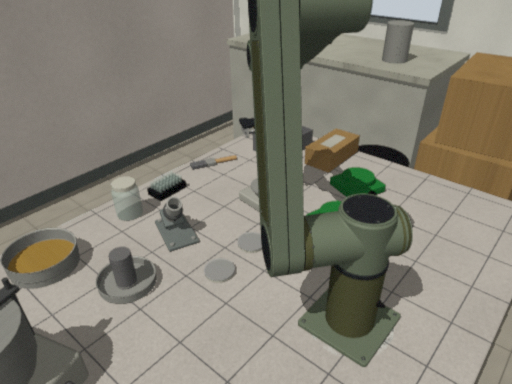

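The vial hangs over the table. The table is centred at (501.5,-286.2) with its top at about 71 mm by depth, and the cover still stands in the pan. Descending to about 8 mm above that, then feeling for the surface.

```bash
python3 -m jog '[{"dx":0,"dy":0,"dz":0.005,"ax":0,"ay":0,"az":0},{"dx":0,"dy":0,"dz":0.01,"ax":0,"ay":0,"az":0},{"dx":0,"dy":0,"dz":0.016,"ax":0,"ay":0,"az":0},{"dx":0,"dy":0,"dz":0.022,"ax":0,"ay":0,"az":0},{"dx":0,"dy":0,"dz":0.028,"ax":0,"ay":0,"az":0},{"dx":0,"dy":0,"dz":0.034,"ax":0,"ay":0,"az":0},{"dx":0,"dy":0,"dz":0.039,"ax":0,"ay":0,"az":0},{"dx":0,"dy":0,"dz":0.043,"ax":0,"ay":0,"az":0},{"dx":0,"dy":0,"dz":0.045,"ax":0,"ay":0,"az":0},{"dx":0,"dy":0,"dz":0.045,"ax":0,"ay":0,"az":0}]'
python3 -m jog '[{"dx":0,"dy":0,"dz":0.0,"ax":0,"ay":0,"az":0},{"dx":0,"dy":0,"dz":0.0005,"ax":0,"ay":0,"az":0},{"dx":0,"dy":0,"dz":0.001,"ax":0,"ay":0,"az":0},{"dx":0,"dy":0,"dz":0.0015,"ax":0,"ay":0,"az":0},{"dx":0,"dy":0,"dz":0.002,"ax":0,"ay":0,"az":0},{"dx":0,"dy":0,"dz":0.0025,"ax":0,"ay":0,"az":0},{"dx":0,"dy":0,"dz":0.003,"ax":0,"ay":0,"az":0},{"dx":0,"dy":0,"dz":0.003,"ax":0,"ay":0,"az":0},{"dx":0,"dy":0,"dz":0.003,"ax":0,"ay":0,"az":0},{"dx":0,"dy":0,"dz":0.003,"ax":0,"ay":0,"az":0}]'
```

```text
time_s: 16.4
tool_pos: [501.7, -285.7, 134.5]
tool_rot: [[-0.546, -0.838, -0.001], [-0.838, 0.546, 0.0], [0.0, 0.001, -1.0]]
contact_force: [-0.8, 0.5, -0.7]
width: 35.5
time_s: 17.23
tool_pos: [501.7, -285.7, 131.5]
tool_rot: [[-0.546, -0.838, -0.001], [-0.838, 0.546, 0.0], [0.001, 0.001, -1.0]]
contact_force: [0.3, -0.3, -1.8]
width: 35.5
```

No contact yet at 131.5. Continuing in finer steps.

```bash
python3 -m jog '[{"dx":0,"dy":0,"dz":0.0003,"ax":0,"ay":0,"az":0},{"dx":0,"dy":0,"dz":0.0006,"ax":0,"ay":0,"az":0},{"dx":0,"dy":0,"dz":0.0009,"ax":0,"ay":0,"az":0},{"dx":0,"dy":0,"dz":0.0012,"ax":0,"ay":0,"az":0},{"dx":0,"dy":0,"dz":0.0015,"ax":0,"ay":0,"az":0},{"dx":0,"dy":0,"dz":0.0018,"ax":0,"ay":0,"az":0},{"dx":0,"dy":0,"dz":0.002,"ax":0,"ay":0,"az":0},{"dx":0,"dy":0,"dz":0.002,"ax":0,"ay":0,"az":0},{"dx":0,"dy":0,"dz":0.002,"ax":0,"ay":0,"az":0},{"dx":0,"dy":0,"dz":0.002,"ax":0,"ay":0,"az":0}]'
```

```text
time_s: 18.07
tool_pos: [501.7, -285.7, 129.6]
tool_rot: [[-0.546, -0.838, -0.001], [-0.838, 0.546, 0.0], [0.0, 0.001, -1.0]]
contact_force: [0.1, 0.1, -0.4]
width: 35.5
```

```bash
python3 -m jog '[{"dx":0,"dy":0,"dz":0.0002,"ax":0,"ay":0,"az":0},{"dx":0,"dy":0,"dz":0.0004,"ax":0,"ay":0,"az":0},{"dx":0,"dy":0,"dz":0.0006,"ax":0,"ay":0,"az":0},{"dx":0,"dy":0,"dz":0.0008,"ax":0,"ay":0,"az":0},{"dx":0,"dy":0,"dz":0.001,"ax":0,"ay":0,"az":0},{"dx":0,"dy":0,"dz":0.0012,"ax":0,"ay":0,"az":0},{"dx":0,"dy":0,"dz":0.0014,"ax":0,"ay":0,"az":0},{"dx":0,"dy":0,"dz":0.0015,"ax":0,"ay":0,"az":0},{"dx":0,"dy":0,"dz":0.0015,"ax":0,"ay":0,"az":0},{"dx":0,"dy":0,"dz":0.0015,"ax":0,"ay":0,"az":0}]'
```

```text
time_s: 18.9
tool_pos: [502.0, -285.9, 129.4]
tool_rot: [[-0.546, -0.838, -0.001], [-0.838, 0.546, -0.0], [0.001, 0.0, -1.0]]
contact_force: [-2.3, 1.9, 7.8]
width: 35.5
```

Contact felt at a TCP height of 129.4 mm (about 8 N), so the table is at ~72 mm. Releasing and rising.

```bash
python3 -m jog '[{"dx":0,"dy":0,"dz":0,"ax":0,"ay":0,"az":0},{"dx":0,"dy":0,"dz":0,"ax":0,"ay":0,"az":0},{"dx":0,"dy":0,"dz":0,"ax":0,"ay":0,"az":0},{"dx":0,"dy":0,"dz":0,"ax":0,"ay":0,"az":0},{"dx":0,"dy":0,"dz":0,"ax":0,"ay":0,"az":0},{"dx":0,"dy":0,"dz":0,"ax":0,"ay":0,"az":0},{"dx":0,"dy":0,"dz":-0.01,"ax":0,"ay":0,"az":0},{"dx":0,"dy":0,"dz":-0.025,"ax":0,"ay":0,"az":0},{"dx":0,"dy":0,"dz":-0.045,"ax":0,"ay":0,"az":0},{"dx":0,"dy":0,"dz":-0.07,"ax":0,"ay":0,"az":0}]' 1
python3 -m jog '[{"dx":0,"dy":0,"dz":-0.03,"ax":0,"ay":0,"az":0},{"dx":0,"dy":0,"dz":-0.06,"ax":0,"ay":0,"az":0},{"dx":0,"dy":0,"dz":-0.08,"ax":0,"ay":0,"az":0},{"dx":0,"dy":0,"dz":-0.08,"ax":0,"ay":0,"az":0},{"dx":0,"dy":0,"dz":-0.08,"ax":0,"ay":0,"az":0},{"dx":0,"dy":0,"dz":-0.08,"ax":0,"ay":0,"az":0},{"dx":0,"dy":0,"dz":-0.08,"ax":0,"ay":0,"az":0},{"dx":0,"dy":0,"dz":-0.08,"ax":0,"ay":0,"az":0},{"dx":0,"dy":0,"dz":-0.08,"ax":0,"ay":0,"az":0},{"dx":0,"dy":0,"dz":-0.08,"ax":0,"ay":0,"az":0}]'
python3 - <<'E'
from h import *
w=grab('wrist','w12.png'); s=grab('side','side12.png');t=grab('top','top12.png')
P=w['P'];m=w['ok']&(np.hypot(P[...,0]-502,P[...,1]+286)<60)&(abs(P[...,2]-167)<5); q=P[m]; print('vial top',len(q),cv2.minEnclosingCircle(q[:,:2].astype(np.float32)),np.median(q[:,2]))
for d in(s,t):
    P=d['P'];m=d['ok']&(np.hypot(P[...,0]-544,P[...,1]-285)<60)&(abs(P[...,2]-112)<6); q=P[m]; print('cover top',len(q),q.mean(0) if len(q) else '')
E
```

```text
time_s: 19.73
tool_pos: [501.2, -285.2, 199.2]
tool_rot: [[-0.546, -0.838, -0.003], [-0.838, 0.546, 0.002], [0.0, 0.003, -1.0]]
contact_force: [0.2, -0.7, -0.3]
width: 93.5
time_s: 20.57
tool_pos: [501.0, -285.0, 278.1]
tool_rot: [[-0.546, -0.838, -0.005], [-0.838, 0.546, 0.003], [0.0, 0.005, -1.0]]
contact_force: [0.5, 0.2, -0.2]
width: 94.0
vial top 939 ((503.4187316894531, -287.21942138671875), 17.91429901123047) 166.25858905367124
cover top 275 [541.09116584 286.37046989 111.73289574]
cover top 205 [547.20409615 285.57091745 111.26800994]
```

View pics/w12.png

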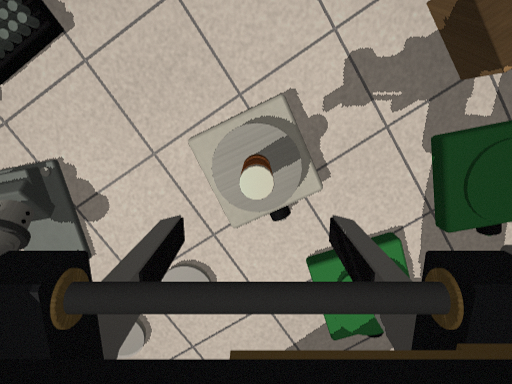

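View pics/top12.png

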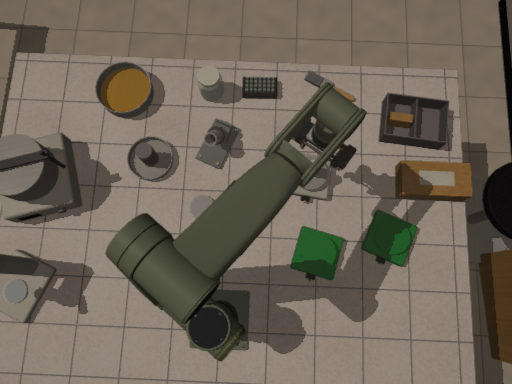

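The vial stands upright on the table (stopper at (257,180) in the wrist view). The cover stands in the pan (top view (150,155)), and the dishes and look-alikes are where they were. Handing in.

```bash
python3 -c "
from h import *
print(ticket.finish_job()); st()"
```

```text
the job is handed in; nothing more can be done
None
the job is handed in; nothing more can be done
```

I pulled the cover off along the slope and stood it open end down in the empty pan. Then I pulled the vial and stood it upright on the inspection table. I handed the job in at about 20.7 s of the 61 s, with the gripper open and clear of everything.

- **Cover:** it touched the pan at about 6 N. The last images put it standing within about 3 mm of the pan's centre. The side and top cameras disagree by about 6 mm along x, on opposite sides of that centre.
- **Vial:** the table was felt at about 72 mm, against about 71 mm from the depth image. The highest force I read was about 8 N. The vial stands about 2 mm from the table's centre, with its top at 166 mm.
- **Everything else:** the dishes, the green look-alikes and the grain pan look unmoved in the last pictures. I judged that by eye and did not measure it; the arm partly hid one dish and the stage in the top view.
- **Refused command:** one early move was rejected for missing keys and took no time.

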